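# Load the notched scraper blade into the honing jig

### The arm

A 7-joint arm with a two-finger parallel gripper is mounted at the origin on the work surface. World frame = base frame: x ahead of the robot, y to its left, z up, the work surface at z = 0. Lengths are in mm, angles in rad, forces in N, time in s.
With the tool pointing down it reaches from about 400 to 875 mm from the base axis. Payload 4.4 kg.
Tool frame: the origin (TCP) lies at the very end of the fingers, on their centre line; the grasp point (between the pads) lies 19 mm behind it; y points along the fingers, z is the direction in which the jaws open and shut, and the axes are right-handed (so a half turn about y gives the same grasp; the last joint's range is limited). The gripper opens to 85 mm and grips with 20 to 120 N. Pads are 22 mm wide; open, the fingers measure 114 mm over their backs; the gripper's body (76 mm by 85 mm) begins 54 mm behind the grasp point. The pads swing forward as they close: fully open they stand 13 mm farther back than shut.
Start: joints at [1.153, 0.628, 0.038, 1.517, -0.027, 0.996, -0.02], TCP at [224.01, -610.194, 231.313] pointing down, gripper open.
Joint ranges: [-3.06, 3.06], [-0.37, 2.12], [-1.25, 1.32], [0.18, 2.47], [-1.1, 4.24], [0.23, 1.98], [-2.94, 2.94]. Speed limits (rad/s): [2.57, 2.57, 3.14, 3.14, 3.14, 3.14, 3.14].

### API

Orientations are given as [roll, pitch, yaw] about the fixed x, y, z axes, in that order (R = Rz(yaw) Ry(pitch) Rx(roll)).
In Python, from cell import ctrl, imaging, finish_job gives the robot as it stands.
- The arm moves only by the shell command python3 -m inch 'ROWS'. ROWS is JSON, one flat list of numbers, 7 for each row, row after row: the opening, from 0 (shut) to 1 (fully open), then the shift along the tool's x, y, z in cm, then the turn, a rotation vector about the tool's x, y, z in degrees. A call has 1 to 12 rows; each row is the pose to reach, as a shift and turn from the pose commanded when the call began, along the tool's axes at that moment; what a row does not reach only later rows make up. A row lasts 1/10 s, in which the tool goes at most 50 mm and 8.59 degrees, less where a joint would pass 70% of its speed; a pose out of reach is approached as far as the arm can. A call with a gripper value outside its range is refused whole. The fingers move at their own pace and stop on an object; the grip force is fixed at half the most. Time passes only in rows, so rows that repeat a pose let the fingers close. It gives the time, the measured TCP pose, the force and the opening at its end, in the units of the state.
- ctrl.read_state(): the state, without advancing time (a new reading comes with each control period).
- imaging.get_image(name): name is "side" or "top" or "wrist"; returns a dict with "img" (400x640x3 uint8, red, green, blue), "fx", "fy", "cx", "cy" (pixels), "dist" ([k1, k2, p1, p2, k3] as OpenCV has them; the pictures are not rectified), "R" (3x3) and "t" (3): a world point X has camera coordinates R X + t. Camera axes: x right, y down, z forward; pixel columns grow to the right and rows downward; lengths in mm; the calibration is good to about 2 mm. A picture is of the moment at which its call begins. There is no depth.
- finish_job(): hands the job in, once; it reports no verdict.
The state is a dict: "clock": time; "qpos": joint angles; "qd": joint speeds; "tau": joint torques, N m; "eef_pos": TCP position; "tool_rot": TCP orientation; "force": force on the tool from outside, world axes, zero at the start; "torque": the same for the moment, N m; "width": finger opening in mm.
Only numpy, scipy, OpenCV 4.12 (cv2) and the standard library are available. Lean on these libraries where they do the work, as an engineer would, in place of code of your own. Each camera call takes 0.05 s, during which the arm holds its last target.

### The job

Lay the notched scraper blade into the channel of the honing jig so that its side notch drops over the jig's locating pin and the blade lies fully down and flat on the bed; feel for the pin gently, never forcing the blade against the jig. Then swing the keeper arm all the way across the end of the blade, let go, and leave the other things on the mat where they are.

Things in the scene. Friction and masses are not known exactly. Their poses are not given: they have to be found in the camera images.
- blade: Notched scraper blade: bare steel plate 140 (x) by 44 (y) by 5 mm thick, plus a thin 6 mm cutting edge beyond its -x end; about 0.2 kg. Origin: centre of the plate's underside, z up. It starts flat on the mat (mat top 3 mm above the table), its x axis within 1 rad of the jig's; it goes into the jig with the two x axes pointing alike.
- rib (a point): Top centre of the blade's dark upright grip rib: 40 mm long (x) by 10 mm thick (y), on the middle of the plate, from 5 to 27 mm above the underside. Axes as the blade's.
- notch (a point): Middle of the blade's one notch, at underside level, 15.5 mm to +y of the blade's origin. The notch is a square-cornered cut-out open to the +y long edge at mid-length, 10.5 mm wide along x and 13 mm deep (blade y = 9 to 22 mm).
- holder: Honing jig, fixed: grey base 180 (x) by 116 (y) by 18 mm high. Origin: centre of its underside (on the mat); z up. The contact force between blade and jig, pin included, must stay gentle: under 40 N.
- bed (a point): Centre of the jig's flat bed (base top, 18 mm above its underside). Two aluminium fences run along x from -45 to 45 mm from here, inner faces at y = +26 and -26 mm, 9 mm high: a channel 52 mm wide, open at both ends. A seated blade's underside lies on the bed, level.
- pin_line (a point): Middle of the pin's range, at bed height, 18 mm to +y of the bed's centre; not the pin itself. The upright steel pin (7 mm diameter, 9 mm tall) is clamped anywhere from 12 mm to -x to 12 mm to +x of here; its place differs every time and is not measured. Off the notch, the blade stays up on the pin's top (level if held, else tilted); within about 1.5 mm it goes down over it.
- keeper (a joint): Keeper angle (rad): a dark flat arm, 12 mm wide, turning about an upright pivot, friction about 3 N at the knob. 0: points along the jig's +x, clear of the channel; pi/2: along its +y, across the blade's +x end, 3 mm above a seated blade. Grows counter-clockwise seen from above; stop at 1.62; stays where left; starts at 0 to 0.3.
- keeper_pivot (a point): On the keeper's pivot axis, at the arm's underside: 52 mm to +x, 45 mm to -y and 26 mm up from the jig's origin.
- keeper_knob (a point): Top centre of the upright round black knob on the keeper's outer end: 12 mm diameter, 34 mm tall, 40 mm from the pivot axis, top 66 mm above the jig's underside. It is fixed to the arm.
- find: Bystander: corroded iron spike with a thick head, about 190 mm long. Leave it where it is.
- dish: Bystander: shallow glass dish, 90 mm across, 18 mm high. Leave it where it is.
- vial: Bystander: small amber jar, 24 mm across, 45 mm high. Leave it where it is.
- brush: Bystander: brush, 170 mm long. Leave it where it is.
- spatula: Bystander: spatula, 170 mm long. Leave it where it is.
- plain_blade: Bystander: a shorter blade (90 mm) of the same make with the same rib but no notch; not the one wanted. Leave it where it is.
- sample_box: Bystander: cardboard box 70 x 90 x 30 mm. Leave it where it is.
Things that resemble listed ones, but are neither listed nor needed, are in the scene too. Leave any green or pink look-alike of the blade alone.

How it is judged:
By the outcome, as a careful person would: the job done as asked, in the order asked, and still so for the second after the job is handed in, with the robot touching nothing.
It also fails if it takes over 67 s, if anything falls off the work surface, if the arm or the gripper's body presses on something with over 40 N, if the wrist force passes 120 N, or if a joint passes its speed limit or range.

## Working session

There is one attempt and no reset: what is moved stays moved. The work goes in short steps, Python scripts to look and compute and a shell command to move; the robot and the scene stay as the last step left them, time stands still between calls to the robot, and variables do not carry over. Pictures are saved under pics/ and viewed, and the job is handed in when it is done.

```bash
ls -la; mkdir -p pics; python3 - <<'E'
from cell import ctrl, imaging
import cv2, numpy as np
s=ctrl.read_state(); print({k:np.round(v,3).tolist() for k,v in s.items()})
for n in ("side","top","wrist"):
    d=imaging.get_image(n); cv2.imwrite(f"pics/{n}0.png",d["img"][:,:,::-1])
    print(n,d["fx"],d["fy"],d["cx"],d["cy"],d["dist"],np.round(d["R"],3).tolist(),np.round(d["t"],1).tolist())
E
```

```text
total 12
drwxr-xr-x  3 agent agent 4096 Dec  7 13:58 .
drwxr-xr-x 23 root  root  4096 Dec  7 13:58 ..
drwxr-xr-x  2 agent agent 4096 Dec  7 13:58 pics
{'clock': 0.0, 'qpos': [1.153, 0.629, 0.038, 1.518, -0.027, 0.996, -0.02], 'qd': [-0.002, 0.0, 0.003, -0.001, -0.0, -0.0, 0.001], 'tau': [-0.001, -56.341, 1.226, -19.344, 0.011, 0.011, 0.0], 'eef_pos': [223.769, -609.581, 230.383], 'tool_rot': [-1.573, -0.0, -2.79], 'force': [0.538, 0.425, -0.024], 'torque': [0.015, 0.009, -0.0], 'width': 85.6}
side 430.0430994131914 430.0430994131914 318.81176113317514 199.33206029622028 [-0.05676939  0.          0.          0.          0.        ] [[-0.996, -0.09, -0.002], [-0.064, 0.717, -0.694], [0.063, -0.691, -0.72]] [591.6, 174.7, 1213.2]
top 377.35590533885716 377.35590533885716 317.45159133665123 205.73366846390212 [-0.0901939  0.         0.         0.         0.       ] [[0.023, -1.0, -0.014], [-0.995, -0.022, -0.096], [0.096, 0.016, -0.995]] [-101.4, 579.9, 1195.3]
wrist 296.575713154721 296.575713154721 319.63882539785254 199.44335340570845 [-0.05449236  0.          0.          0.          0.        ] [[0.345, -0.939, -0.0], [-0.889, -0.327, 0.321], [-0.301, -0.111, -0.947]] [-650.2, -41.5, 380.5]
```

View pics/top0.png

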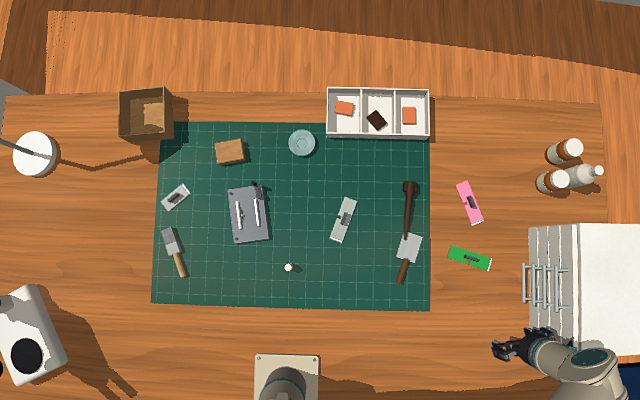

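View pics/side0.png

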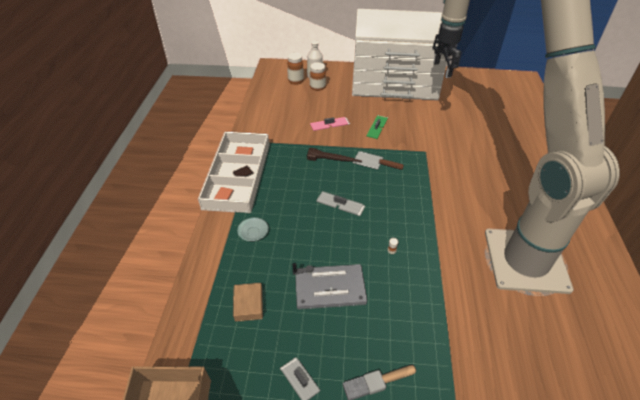

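View pics/wrist0.png

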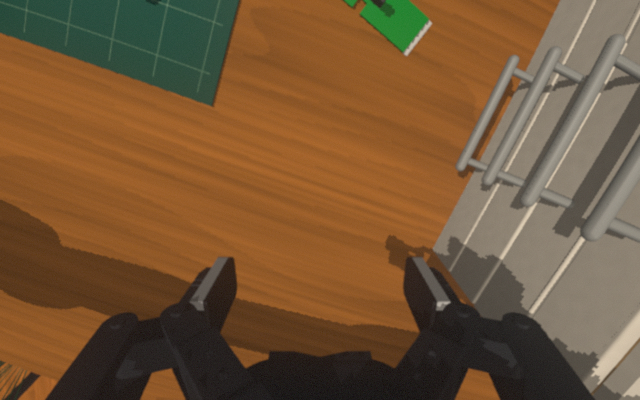

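Candidates for the blade in the top image: grey blade at (343,220), the shorter grey one at (175,197) (probably the plain blade), pink at (469,202), green at (469,258). The spatula's steel blade is at (409,247). By the description I choose (343,220) and check it in close crops.

```bash
python3 - <<'E'
import cv2, numpy as np
t=cv2.imread("pics/top0.png")
a=cv2.resize(t[190:250,315:375],(400,400),interpolation=cv2.INTER_CUBIC)
b=cv2.resize(t[175:250,215:290],(400,400),interpolation=cv2.INTER_CUBIC)
cv2.imwrite("pics/crop0.png",np.hstack([a,b]))
s=cv2.imread("pics/side0.png")
a=cv2.resize(s[180:230,305:375],(400,286),interpolation=cv2.INTER_CUBIC)
b=cv2.resize(s[255:315,285:370],(400,286),interpolation=cv2.INTER_CUBIC)
cv2.imwrite("pics/crop1.png",np.hstack([a,b]))
E
```

```text
(no output)
```

View pics/crop0.png

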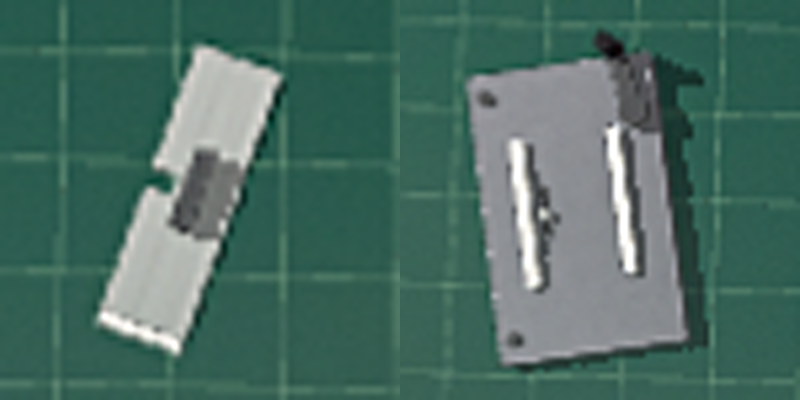

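View pics/crop1.png

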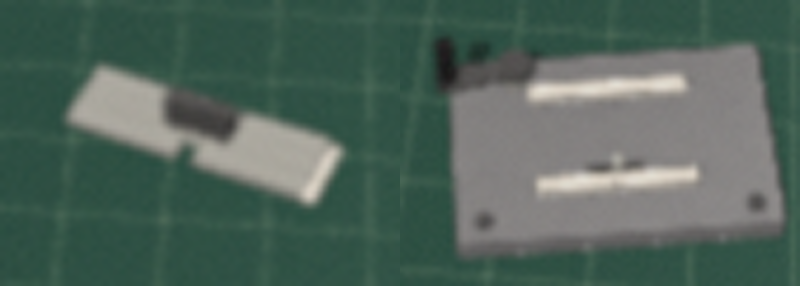

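The crops confirm it. The grey blade at (343,220) has a notch on its left (+y) side and a bright cutting edge at the near (-x) end. The jig is at (248,213), its keeper at the far right corner and the pin just inside the left fence. Next I measure poses.

```bash
cat > h.py <<'E'
from cell import ctrl, imaging
import cv2, numpy as np
from scipy.optimize import least_squares
def snap(n,fn):
    d=imaging.get_image(n); cv2.imwrite(f"pics/{fn}.png",d["img"][:,:,::-1])
    np.savez(f"pics/{fn}.npz",**{k:np.asarray(d[k]) for k in d}); return d
def load(fn): return dict(np.load(f"pics/{fn}.npz"))
def K(d): return np.array([[d["fx"],0,d["cx"]],[0,d["fy"],d["cy"]],[0,0,1.]])
def proj(d,X):
    return cv2.projectPoints(np.asarray(X,float).reshape(-1,3),cv2.Rodrigues(np.asarray(d["R"],float))[0],np.asarray(d["t"],float),K(d),np.asarray(d["dist"],float))[0][:,0]
def back(d,uv,z):
    n=cv2.undistortPoints(np.asarray(uv,float).reshape(-1,1,2),K(d),np.asarray(d["dist"],float))[:,0]
    R=np.asarray(d["R"]);c=-R.T@d["t"]; r=np.c_[n,np.ones(len(n))]@R
    return c+r*((z-c[2])/r[:,2])[:,None]
def pose2(x,y,yaw,P):
    P=np.asarray(P,float).reshape(-1,3);c,s=np.cos(yaw),np.sin(yaw)
    return np.c_[x+c*P[:,0]-s*P[:,1],y+s*P[:,0]+c*P[:,1],P[:,2]]
def up(d,u,v,w,h,k,fn):
    im=np.asarray(d["img"])[v:v+h,u:u+w,::-1]
    im=cv2.resize(im,None,fx=k,fy=k,interpolation=cv2.INTER_CUBIC); cv2.imwrite(f"pics/{fn}.png",im)
E
python3 - <<'E'
from h import *
t=snap("top","t1"); s=snap("side","s1")
# crop px -> full px (crop scale; centre convention)
ft=lambda c,o,k:[o[0]+(c[0]+.5)/k-.5,o[1]+(c[1]+.5)/k-.5]
def fit(obs,P,x0):
    def res(p):
        return np.concatenate([ (proj(d,pose2(*p,P[i]))-uv).ravel() for d,i,uv in obs])
    r=least_squares(res,x0,loss="soft_l1"); return r.x,np.round(r.fun.reshape(-1,2) if len(r.fun)%2==0 else r.fun,1).tolist()
# blade top corners z=3+5; ends
B={"a":[70,22,8],"b":[70,-22,8],"c":[-76,-22,5],"d":[-76,22,5]}
kt=400/60.
tb={"a":(195,43),"b":(284,76),"c":(180,355),"d":(98,322)}
ks=400/70.
sb={"a":(66,122),"b":(100,66),"c":(344,150),"d":(312,207)}
obs=[(t,k,np.array([ft(v,(315,190),kt)])) for k,v in tb.items()]
x,r=fit(obs,B,[600,-70,-.35]); print("blade top",np.round(x,3),r)
obs2=[(s,k,np.array([ft(v,(305,180),ks)])) for k,v in sb.items()]
x,r=fit(obs2,B,[600,-70,-.35]); print("blade side",np.round(x,3),r)
x,r=fit(obs+obs2,B,[600,-70,-.35]); print("blade",np.round(x,3),r)
J={"a":[90,58,21],"b":[90,-58,21],"c":[-90,-58,21],"d":[-90,58,21],"fl1":[45,29,30],"fl2":[-45,29,30]}
kt=400/75.
tj={"a":(467,79),"c":(690,338),"d":(503,364),"b":(653,55)}
ks=400/85.
sj={"b":(453,60),"c":(756,44),"d":(783,228),"a":(458,248)}
obs=[(t,k,np.array([ft((v[0]-400,v[1]),(215,175),kt)])) for k,v in tj.items()]
x,r=fit(obs,J,[600,180,.1]); print("jig top",np.round(x,3),r)
obs2=[(s,k,np.array([ft((v[0]-400,v[1]),(285,255),ks)])) for k,v in sj.items()]
x,r=fit(obs2,J,[600,180,.1]); print("jig side",np.round(x,3),r)
x,r=fit(obs+obs2,J,[600,180,.1]); print("jig",np.round(x,3),r)
E
```

```text
blade top [ 543.815 -173.742   37.37 ] [[0.4, 0.2], [-0.4, -0.1], [0.1, -0.2], [-0.2, 0.1]]
blade side [ 544.118 -172.644   24.791] [[0.3, -0.3], [0.1, 0.6], [-0.5, 0.2], [0.1, -0.3]]
blade [ 543.962 -173.363   31.082] [[0.4, 0.2], [-0.4, -0.1], [-0.1, -0.3], [-0.4, -0.0], [0.3, -0.4], [0.0, 0.5], [-0.4, -0.1], [0.3, -0.6]]
jig top [5.51900e+02 1.38556e+02 1.66000e-01] [[0.1, -0.3], [0.0, 0.5], [-0.1, 0.6], [-0.1, -0.9]]
jig side [5.51952e+02 1.41329e+02 1.53000e-01] [[-0.6, 1.2], [0.5, 1.1], [0.6, -0.9], [-0.5, -1.1]]
jig [5.51976e+02 1.39391e+02 1.60000e-01] [[0.0, -0.4], [-0.4, 0.5], [-0.5, 0.4], [-0.2, -0.8], [-0.7, 0.8], [0.4, 0.3], [0.7, -1.8], [-0.2, -1.6]]
```

```bash
python3 -m inch '[1,-10,0,-7,0,8,0, 1,-20,0,-13,0,16,0, 1,-30,0,-20,0,24,0, 1,-38,0,-25,0,32,0, 1,-45,0,-30,0,39,0, 1,-45,0,-30,0,39,0, 1,-45,0,-30,0,39,0, 1,-45,0,-30,0,39,0, 1,-45,0,-30,0,39,0, 1,-45,0,-30,0,39,0, 1,-45,0,-30,0,39,0, 1,-45,0,-30,0,39,0]'
python3 - <<'E'
from h import *
s=ctrl.read_state(); print(s["eef_pos"],s["tool_rot"],s["clock"],s["qpos"],s["force"])
d=snap("wrist","w1"); print(-d["R"].T@d["t"], d["R"][2])
E
```

```text
clock: 1.45
eef_pos: [547.2, -165.7, 230.9]
tool_rot: [-1.576, 0.001, 2.824]
force: [-0.2, 0.3, 0.5]
width: 85.6
[ 547.22470546 -165.70671357  230.9408579 ] [-1.57551864e+00  9.97725451e-04  2.82389124e+00] 1.45 [ 0.11100825  0.52227161  0.20862624  1.74680583 -0.13992002  0.88563432
 -1.50725186] [-0.19171883  0.32659737  0.50927163]
[ 625.82482271 -192.58687708  374.19227317] [-0.30181531  0.10311589 -0.94777351]
```

View pics/w1.png

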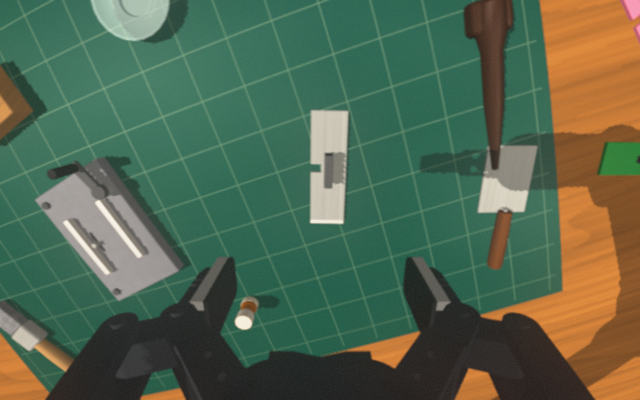

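```bash
python3 - <<'E'
from h import *
d=load("w1"); up(d,290,100,80,135,4,"w1b"); up(d,25,140,170,170,4,"w1j")
E
```

```text
(no output)
```

View pics/w1b.png

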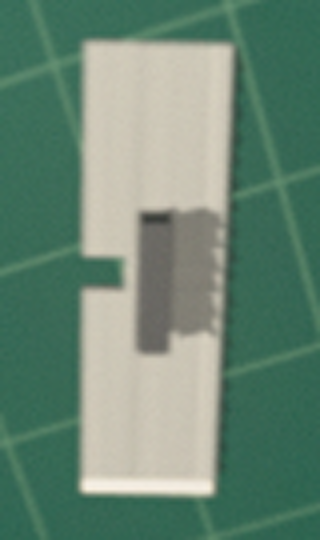

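View pics/w1j.png

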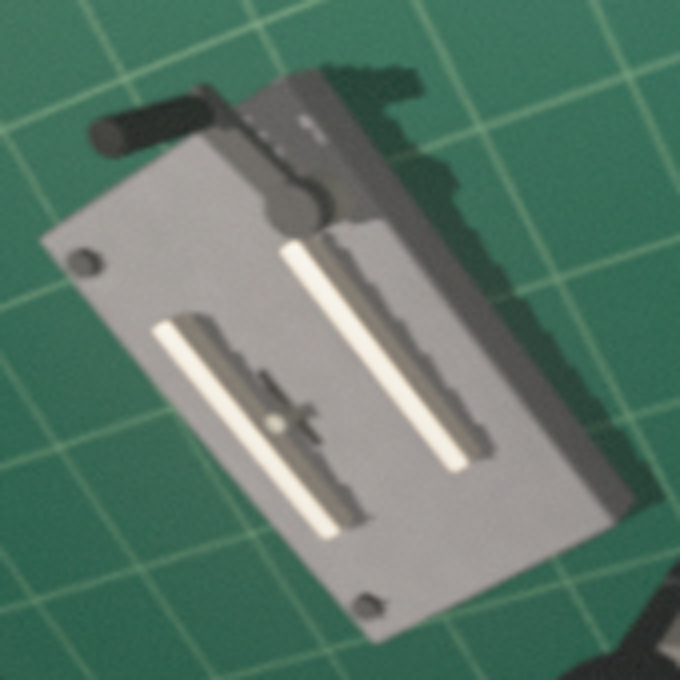

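```bash
cat >> h.py <<'E'
def full(c,o,k): return np.array([o[0]+(c[0]+.5)/k-.5,o[1]+(c[1]+.5)/k-.5])
def fit(d,pairs,x0):
    P=np.array([p[0] for p in pairs],float);uv=np.array([p[1] for p in pairs])
    r=least_squares(lambda p:(proj(d,pose2(*p,P))-uv).ravel(),x0,loss="soft_l1")
    return r.x,np.round(r.fun.reshape(-1,2),1).tolist()
E
python3 - <<'E'
from h import *
d=load("w1")
o=(290,100)
b=[([70,22,8],(83,42)),([70,-22,8],(234,43)),([-76,22,5],(80,494)),([-76,-22,5],(213,495)),([5.25,22,8],(82,256)),([-5.25,22,8],(82,288)),([20,5,30],(141,222)),([20,-5,30],(172,222)),([-20,5,30],(137,352)),([-20,-5,30],(168,352))]
x,r=fit(d,[(P,full(c,o,4)) for P,c in b],[544,-173,-.33]); print("blade",np.round(x,3),r)
o=(25,140)
j=[([90,58,21],(40,240)),([-90,58,21],(378,642)),([-90,-58,21],(613,521)),([90,-58,21],(285,76)),([45,29,30],(163,326)),([-45,29,30],(330,535)),([45,-29,30],(291,245)),([-45,-29,30],(456,468))]
x,r=fit(d,[(P,full(c,o,4)) for P,c in j],[552,139,.16]); print("jig",np.round(x,3),r)
jx=x
w=back(d,full((276,423),o,4),30)[0]; c,s=np.cos(x[2]),np.sin(x[2]); print("pin in jig",(w[0]-x[0])*c+(w[1]-x[1])*s,-(w[0]-x[0])*s+(w[1]-x[1])*c)
w=back(d,full((107,138),o,4),69)[0]; print("knob in jig",(w[0]-x[0])*c+(w[1]-x[1])*s,-(w[0]-x[0])*s+(w[1]-x[1])*c)
print("vial",back(d,[(245,320)],45))
E
```

```text
blade [ 5.45842e+02 -1.75532e+02 -3.34000e-01] [[0.3, -0.2], [-0.4, 0.2], [0.4, -0.7], [-0.3, -0.4], [0.2, -0.1], [0.1, 0.0], [-0.6, -0.0], [0.3, 0.1], [-0.3, 0.4], [0.3, 0.5]]
jig [5.53376e+02 1.36702e+02 1.66000e-01] [[-0.6, -0.5], [-0.8, 1.0], [1.5, 1.1], [-0.6, -0.5], [-0.1, -0.9], [1.5, 0.1], [-1.0, 0.1], [1.2, 0.4]]
pin in jig -1.5427014239381065 18.334540678720284
knob in jig 91.47882205477089 -37.118723656434014
vial [[386.35735149  -4.21917106  45.        ]]
```

```bash
python3 -c "
from h import *
s=ctrl.read_state(); print(s['clock'],s['eef_pos'],s['tool_rot'],s['qd'])"
```

```text
1.5 [ 544.90092843 -169.64470877  230.95028519] [-1.57236832e+00 -6.30292442e-05  2.81967776e+00] [ 0.05794571 -0.01345313  0.0629174   0.0290416   0.02652635  0.00208816
  0.01198399]
```

```bash
python3 -m inch '[1,0,4,0,0,0,0, 1,0,8,0,0,0,0, 1,0,11,0,0,0,0, 1,0,11,0,0,0,0, 1,0,11,0,0,0,0, 1,0,11,0,0,0,0]'
python3 - <<'E'
from h import *
d=snap("wrist","w2"); s=ctrl.read_state(); print(s["eef_pos"],s["tool_rot"],s["clock"],s["qd"].round(3))
E
```

```text
clock: 2.1
eef_pos: [544.1, -174.7, 123.1]
tool_rot: [-1.571, 0.003, 2.812]
force: [0.2, -0.2, 0.2]
width: 85.6
[ 544.2857171  -174.43813272  123.30665623] [-1.57083306  0.00365144  2.8120567 ] 2.15 [-0.003 -0.002 -0.006  0.004 -0.002 -0.005  0.   ]
```

View pics/w2.png

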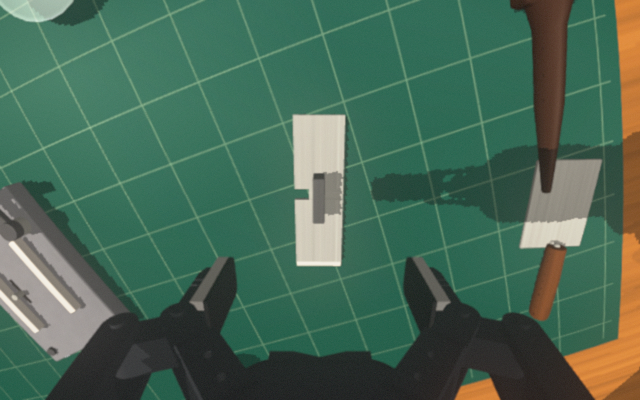

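```bash
python3 - <<'E'
from h import *
d=load("w2"); up(d,280,105,80,170,3.5,"w2b")
E
```

```text
(no output)
```

View pics/w2b.png

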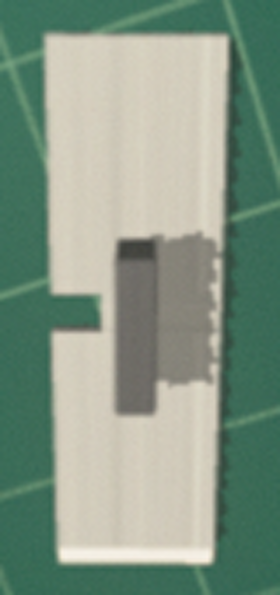

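```bash
python3 - <<'E'
from h import *
d=load("w2")
o=(280,105);k=3.5
b=[([70,22,8],(45,34)),([70,-22,8],(229,34)),([-76,22,5],(57,563)),([-76,-22,5],(214,563)),([5.25,22,8],(50,294)),([-5.25,22,8],(51,331)),([20,5,30],(116,261)),([20,-5,30],(156,261)),([-20,5,30],(115,414)),([-20,-5,30],(156,414))]
x,r=fit(d,[(P,full(c,o,k)) for P,c in b],[544,-173,-.33]); print("blade",np.round(x,3),r)
s=ctrl.read_state(); R=cv2.Rodrigues(np.zeros(3))[0]
from scipy.spatial.transform import Rotation as Ro
R=Ro.from_euler("xyz",s["tool_rot"]).as_matrix()
print("tool shift cm",(R.T@(np.array([x[0],x[1],14])-s["eef_pos"]))/10,"yaw diff deg",np.degrees(x[2]+np.pi-s["tool_rot"][2]))
E
```

```text
blade [ 5.45912e+02 -1.74747e+02 -3.33000e-01] [[0.1, 0.2], [-0.3, 0.4], [0.5, -0.5], [-0.7, -0.4], [0.3, -0.3], [0.3, 0.1], [-0.4, -0.5], [0.3, -0.5], [0.0, 0.7], [-0.1, 0.7]]
tool shift cm [-0.12394383 10.93119192 -0.02301894] yaw diff deg -0.22020622117334196
```

```bash
python3 -m inch '[1,-0.1,3,0,0,0,0, 1,-0.1,6,0,0.2,0, 1,-0.1,8.5,0,0,0.2,0, 1,-0.1,10,0,0,0.2,0, 1,-0.1,10.8,0,0,0.2,0, 1,-0.1,10.8,0,0,0.2,0, 1,-0.1,10.8,0,0,0.2,0]' ; python3 -c "
from h import *
s=ctrl.read_state(); print(s['clock'],s['eef_pos'],s['tool_rot'],s['force'],s['width'])"
```

```text
2.15 [ 544.2857171  -174.43813272  123.30665623] [-1.57083306  0.00365144  2.8120567 ] [-0.05780209  0.44397246 -0.60746823] 85.32791255625347schema error: expected a multiple of 7 numbers
```

```bash
python3 -m inch '[1,-0.1,3,0,0,0,0, 1,-0.1,6,0,0,0.2,0, 1,-0.1,8.5,0,0,0.2,0, 1,-0.1,10,0,0,0.2,0, 1,-0.1,10.8,0,0,0.2,0, 1,-0.1,10.8,0,0,0.2,0, 1,-0.1,10.8,0,0,0.2,0]' ; python3 -c "
from h import *
s=ctrl.read_state(); print(s['clock'],s['eef_pos'],s['tool_rot'],s['force'],s['width'])"
```

```text
clock: 2.85
eef_pos: [544.9, -174.2, 14.4]
tool_rot: [-1.571, 0.002, 2.809]
force: [-0.0, 1.4, -0.4]
width: 85.3
2.85 [ 544.89072795 -174.18973698   14.37301053] [-1.57082761e+00  1.90219208e-03  2.80912779e+00] [-0.02778536  1.42269814 -0.39744603] 85.26780736149082
```

Height is good; close the gripper.

```bash
python3 -m inch '[0,0,0,0,0,0,0, 0,0,0,0,0,0,0, 0,0,0,0,0,0,0, 0,0,0,0,0,0,0, 0,0,0,0,0,0,0, 0,0,0,0,0,0,0, 0,0,0,0,0,0,0, 0,0,0,0,0,0,0, 0,0,0,0,0,0,0, 0,0,0,0,0,0,0]'
```

```text
clock: 3.85
eef_pos: [544.1, -173.9, 13.7]
tool_rot: [-1.571, 0.0, 2.809]
force: [-1.6, 0.7, 5.5]
width: 8.5
```

```bash
python3 -m inch '[0,0,-1,0,0,0,0, 0,0,-3,0,0,0,0, 0,0,-6,0,0,0,0, 0,0,-9,0,0,0,0, 0,0,-11,0,0,0,0, 0,0,-11,0,0,0,0, 0,0,-11,0,0,0,0]'
python3 - <<'E'
from h import *
d=snap("wrist","w3"); s=ctrl.read_state(); print(s["eef_pos"],s["tool_rot"],s["clock"],s["force"],s["torque"],s["width"])
E
```

```text
clock: 4.55
eef_pos: [543.7, -173.6, 123.0]
tool_rot: [-1.571, -0.0, 2.809]
force: [-0.8, -0.4, -2.7]
width: 7.9
[ 543.11999308 -173.38062061  122.29576385] [-1.57083146e+00 -2.04875200e-03  2.80936219e+00] 4.6 [-0.6487775   0.43332934 -2.28128559] [ 0.02411375  0.01716727 -0.01614828] 8.492456344312512
```

View pics/w3.png

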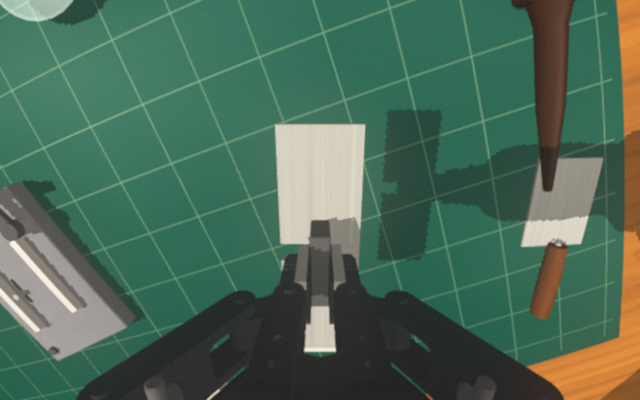

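```bash
python3 - <<'E'
from h import *
from scipy.spatial.transform import Rotation as Ro
d=load("w3"); up(d,260,110,125,150,4,"w3b")
E
```

```text
(no output)
```

View pics/w3b.png

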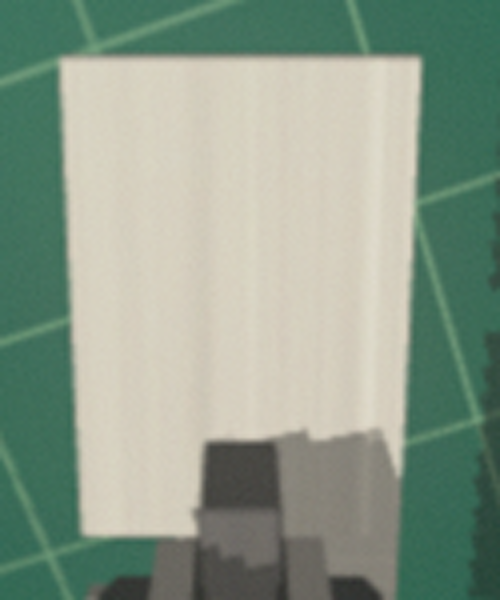

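```bash
cat >> h.py <<'E'
from scipy.spatial.transform import Rotation as Ro
def inhand(d,s,pairs):
    """blade pose in tool frame (as blade origin in tool coords mm, and rot)"""
    R=Ro.from_euler("xyz",s["tool_rot"]).as_matrix(); t=np.array(s["eef_pos"])
    P=np.array([p[0] for p in pairs],float);uv=np.array([p[1] for p in pairs])
    # blade axes in tool: x_b=-x_t, y_b=-z_t, z_b=-y_t
    M=np.array([[-1,0,0],[0,0,-1],[0,-1,0]],float).T
    def pts(p):
        Rb=M@Ro.from_euler("zyx",[p[3],p[4],0]).as_matrix()
        return (R@((Rb@P.T).T+p[:3]).T).T+t
    f=lambda p:np.r_[(proj(d,pts(p))-uv).ravel(), p[4]*20, p[2]*0.2]
    r=least_squares(f,[0,11,0,0,0]); return r.x, r.fun
E
python3 - <<'E'
from h import *
d=load("w3"); s=ctrl.read_state(); o=(260,110)
b=[([70,22,5],(60,57)),([70,-22,5],(421,57)),([5.25,22,5],(81,536)),([20,5,5],(205,441)),([20,-5,5],(277,441)),([20,5,27],(198,510)),([20,-5,27],(283,510))]
x,r=inhand(d,s,[(P,full(c,o,4)) for P,c in b]); print(np.round(x,3),np.round(r,1))
E
```

```text
[-2.639e+00  8.439e+00  4.600e-01 -1.000e-03  6.000e-03] [ 0.   0.1  0.1  0.2  0.1  0.5 -0.5 -0.4  0.1 -0.4 -0.1  0.   0.1  0.1
  0.1  0.1]
```

```bash
python3 -m inch '[0,2.5,0,-3.2,0,-4,0, 0,5,0,-6.4,0,-8,0, 0,8,0,-10.5,0,-14,0, 0,11,0,-14.4,0,-18,0, 0,14,0,-18.3,0,-22,0, 0,17,0,-22,0,-26,0, 0,18.8,0,-24.4,0,-28.5,0, 0,18.8,0,-24.4,0,-28.5,0, 0,18.8,0,-24.4,0,-28.5,0, 0,18.8,0,-24.4,0,-28.5,0]'
python3 - <<'E'
from h import *
d=snap("wrist","w4"); s=ctrl.read_state(); print(s["eef_pos"],s["tool_rot"],s["clock"],s["force"],s["qd"].round(3))
E
```

```text
clock: 5.6
eef_pos: [445.9, 116.7, 122.6]
tool_rot: [-1.57, -0.001, -2.979]
force: [-1.1, -0.4, -3.4]
width: 8.0
[446.05842878 116.52386955 122.79232911] [-1.56977508e+00 -9.41454996e-04 -2.97930068e+00] 5.65 [-0.4260932   0.04134671 -2.48053657] [ 0.006 -0.005 -0.002 -0.003 -0.001  0.001 -0.001]
```

View pics/w4.png

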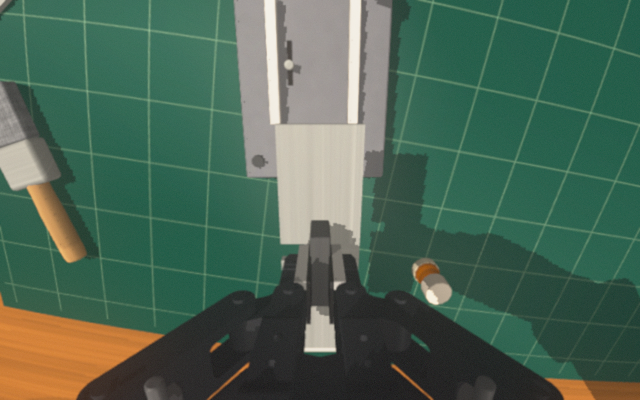

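```bash
python3 - <<'E'
from h import *
d=load("w4"); up(d,225,0,175,190,3.1,"w4j"); up(d,260,0,110,130,4.5,"w4k")
E
```

```text
(no output)
```

View pics/w4j.png

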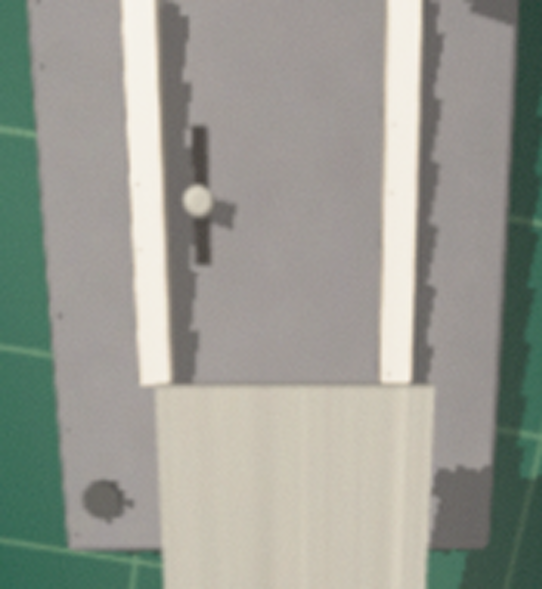

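View pics/w4k.png

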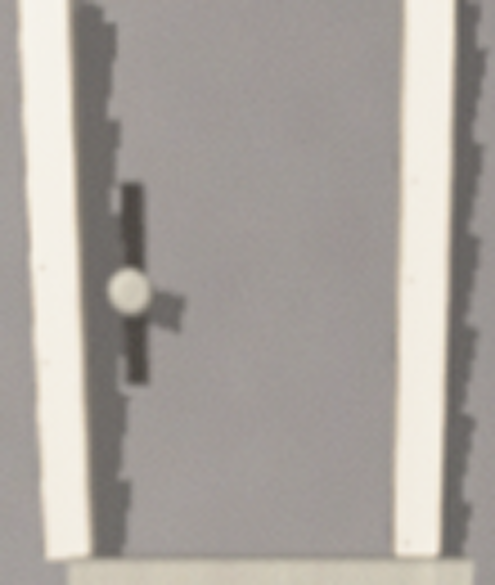

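```bash
python3 - <<'E'
from h import *
d=load("w4"); s=ctrl.read_state()
A=lambda c:full(c,(260,0),4.5); Bq=lambda c:full(c,(225,0),3.1)
pts=[([-45,26,30],A((91.5,556))),([-45,-26,30],A((394.5,557))),([-90,58,21],Bq((69,549))),([-90,-58,21],Bq((489,548)))]
lines=[(26,30,A((72,0))),(-26,30,A((404,0))),(58,21,Bq((28,0))),(-58,21,Bq((518,0)))]
P=np.array([p[0] for p in pts],float);uv=np.array([p[1] for p in pts])
def res(p):
    r=list((proj(d,pose2(p[0],p[1],p[2],P+[0,0,p[3]]))-uv).ravel())
    for y,z,q in lines:
        a=proj(d,pose2(p[0],p[1],p[2],[[-10,y,z+p[3]],[25,y,z+p[3]]]))
        r.append(a[0,0]+(a[1,0]-a[0,0])*(q[1]-a[0,1])/(a[1,1]-a[0,1])-q[0])
    r.append(p[3]*0.1)
    return np.array(r)
r=least_squares(res,[553,137,.166,0]); print("jig",np.round(r.x,3),np.round(r.fun,1))
x=r.x;np.save("pics/jig.npy",x)
w=back(d,A((130,290)),30+x[3])[0]; c,sn=np.cos(x[2]),np.sin(x[2])
tj=lambda w:((w[0]-x[0])*c+(w[1]-x[1])*sn,-(w[0]-x[0])*sn+(w[1]-x[1])*c)
pin=tj(w);print("pin in jig",pin)
for q in ((133,183),(138,384)): print("slot",tj(back(d,A(q),21+x[3])[0]))
# in-hand from this image
b=[([70,22,5],A((69,558))),([70,-22,5],A((473,559)))]
b=[([70,22,5],Bq((156.5,386))),([70,-22,5],Bq((434,387)))]
h,f=inhand(d,s,b+[([5.25,22,5],full((81,536),(260,110),4)),([20,5,5],full((205,441),(260,110),4)),([20,-5,5],full((277,441),(260,110),4)),([20,5,27],full((198,510),(260,110),4)),([20,-5,27],full((283,510),(260,110),4))])
print("hand",np.round(h,3),np.round(f,1))
# target: blade origin xy = notch over pin: blade x=pin x, y=0 in jig, yaw = jig yaw
R=Ro.from_euler("xyz",s["tool_rot"]).as_matrix()
bl=R@h[:3]+s["eef_pos"]; byaw=s["tool_rot"][2]+np.pi+h[3]
print("blade now in jig",tj(bl),bl[2],"yaw err deg",np.degrees((x[2]-byaw+np.pi)%(2*np.pi)-np.pi))
E
```

```text
jig [ 5.54099e+02  1.38473e+02  1.67000e-01 -1.69200e+00] [ 0.5  0.4 -0.3 -0.2 -0.1  0.1 -0.3 -0.3 -0.1  0.2 -0.3  0.3 -0.2]
pin in jig (np.float64(-1.8942262151488731), np.float64(18.22066052354203))
slot (np.float64(15.826534435470519), np.float64(18.02914815287019))
slot (np.float64(-16.18230581207162), np.float64(18.178086713750666))
hand [-1.311e+00  9.876e+00  4.350e-01 -2.000e-03  1.000e-02] [-0.1  0.2  0.3  0.1  0.2  0.4 -0.5 -0.4  0.1 -0.3 -0.  -0.   0.   0.
  0.2  0.1]
blade now in jig (np.float64(-108.887811589779), np.float64(-4.086947705497632)) 112.91578503274123 yaw err deg 0.43151966126963265
```

```bash
python3 -m inch '[0,-3,0,-0.1,0,-0.4,0, 0,-6,0,-0.3,0,-0.4,0, 0,-9,0,-0.4,0,-0.4,0, 0,-10.7,2,-0.5,0,-0.4,0, 0,-10.7,4.5,-0.5,0,-0.4,0, 0,-10.7,6,-0.5,0,-0.4,0, 0,-10.7,6,-0.5,0,-0.4,0, 0,-10.7,6,-0.5,0,-0.4,0, 0,-10.7,6,-0.5,0,-0.4,0]'
python3 - <<'E'
from h import *
d=snap("wrist","w5"); s=ctrl.read_state(); print(s["eef_pos"],s["tool_rot"],s["clock"],s["force"],s["torque"],s["qd"].round(3))
e=snap("side","s5"); up(e,270,240,110,80,7,"s5c")
E
```

```text
clock: 6.55
eef_pos: [551.6, 140.2, 64.2]
tool_rot: [-1.571, 0.002, -2.971]
force: [0.2, 0.2, -2.3]
width: 8.4
[551.55753571 140.39842086  64.36980756] [-1.57086949e+00  2.01198880e-03 -2.97039622e+00] 6.6 [ 0.31178717 -0.00137592 -1.10647128] [ 0.02285814  0.03003376 -0.02630441] [-0.005 -0.004 -0.004  0.     0.001 -0.001  0.002]
```

View pics/w5.png

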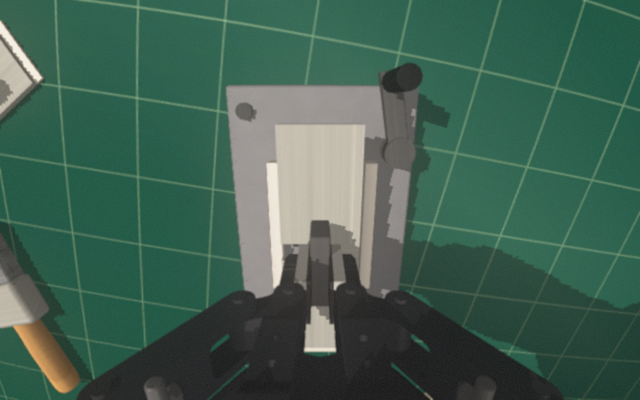

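View pics/s5c.png

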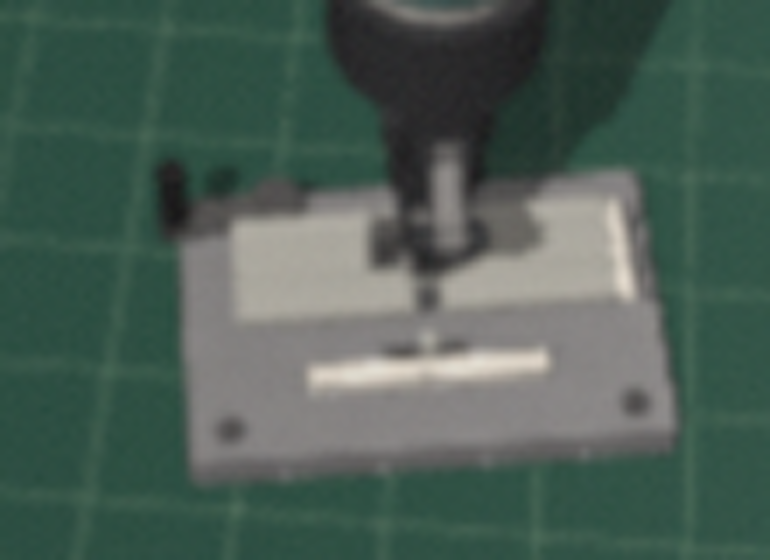

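```bash
python3 - <<'E'
from h import *
d=load("w5"); up(d,215,60,210,240,2.5,"w5c"); up(d,260,220,60,60,8,"w5n")
E
```

```text
(no output)
```

View pics/w5c.png

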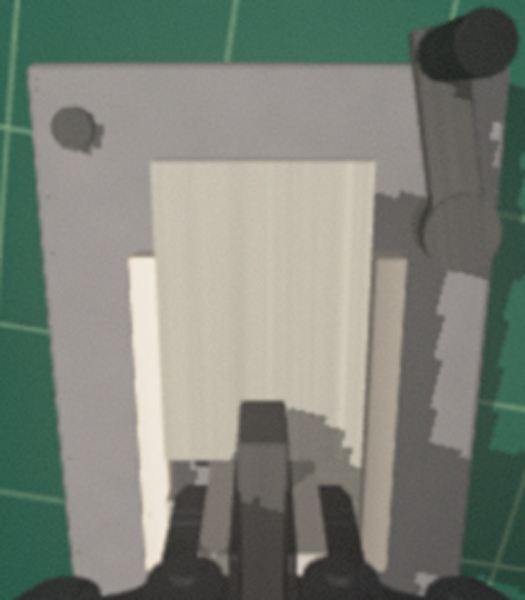

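View pics/w5n.png

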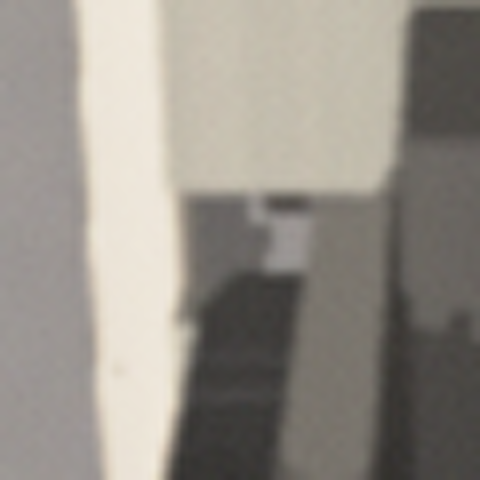

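```bash
python3 - <<'E'
from h import *
d=load("w5"); s=ctrl.read_state()
A=lambda c:full(c,(215,60),2.5)
pts=[([90,58,21],A((30,65))),([45,33.4,30],A((129,258))),([45,-33.4,30],A((407,259))),]
P=np.array([p[0] for p in pts],float);uv=np.array([p[1] for p in pts])
lines=[(58,21,A((73,560))),(-58,21,A((461,560))),(-33.4,30,A((388,570)))]
def res(p):
    r=list((proj(d,pose2(p[0],p[1],p[2],P+[0,0,p[3]]))-uv).ravel())
    for y,z,q in lines:
        a=proj(d,pose2(p[0],p[1],p[2],[[-10,y,z+p[3]],[-25,y,z+p[3]]]))
        r.append(a[0,0]+(a[1,0]-a[0,0])*(q[1]-a[0,1])/(a[1,1]-a[0,1])-q[0])
    r.append(p[3]*0.1)
    r.append((proj(d,pose2(p[0],p[1],p[2],[[90,0,21+p[3]]]))-A((220,64)))[0,1])
    return np.array(r)
r=least_squares(res,[553,137,.166,0]); print("jig",np.round(r.x,3),np.round(r.fun,1)); x=r.x
c,sn=np.cos(x[2]),np.sin(x[2])
tj=lambda w:((w[0]-x[0])*c+(w[1]-x[1])*sn,-(w[0]-x[0])*sn+(w[1]-x[1])*c)
b=[([70,22,5],A((150.5,161))),([70,-22,5],A((376,161))),([5.25,22,5],A((169,461))),([20,5,5],A((241,403))),([20,-5,5],A((286,403))),([20,5,27],A((236,444))),([20,-5,27],A((289,444)))]
h,f=inhand(d,s,[(p,q) for p,q in b]); print("hand",np.round(h,3),np.round(f,1))
R=Ro.from_euler("xyz",s["tool_rot"]).as_matrix()
bl=R@h[:3]+s["eef_pos"]; byaw=s["tool_rot"][2]+np.pi+h[3]
print("blade in jig",tj(bl),bl[2],"yaw err",np.degrees((x[2]-byaw+np.pi)%(2*np.pi)-np.pi))
E
```

```text
jig [ 5.53235e+02  1.37931e+02  1.68000e-01 -7.61000e-01] [-0.9  0.1  1.6 -0.  -0.2 -0.2 -0.3  0.7 -1.  -0.1  0.1]
hand [-1.446e+00  9.263e+00  1.476e+00  3.000e-03  1.300e-02] [-0.   0.6 -0.1  0.3 -1.7  0.7 -0.2 -1.   0.4 -1.   0.6  0.2  0.8  0.1
  0.3  0.3]
blade in jig (np.float64(0.1546453518770276), np.float64(1.3971821649323266)) 55.11020569462587 yaw err -0.33284127088943705
```

```bash
python3 - <<'E'
from h import *
d=load("w5"); e=load("s5")
for jig in ([554.1,138.47,.167],[553.24,137.93,.168]):
  for nm,P in (("pintop",[-1.9,18.2,29.5]),("pinbase",[-1.9,18.2,20.3]),("slot+",[16,18,20.3])):
    uv=proj(d,pose2(*jig,[P]))[0]; us=proj(e,pose2(*jig,[P]))[0]
    print(nm,"w5n crop",((uv-[260,220]+.5)*8-.5).round(),"side crop",((us-[270,240]+.5)*7-.5).round(1))
  # notch mid if blade centred on pin, at underside 53, top edge level 58
  for P in ([-1.9,22,58],[-1.9,9,58],[-1.9-5.25,22,58],[-1.9+5.25,22,58]):
    us=proj(e,pose2(*jig,[P]))[0]; print("side notch if aligned",((us-[270,240]+.5)*7-.5).round(1))
up(e,315,270,35,35,16,"s5n")
E
```

```text
pintop w5n crop [275.  98.] side crop [426.7 338.9]
pinbase w5n crop [284.  53.] side crop [426.2 352.2]
slot+ w5n crop [ 282. -144.] side crop [378.6 354.9]
side notch if aligned [429.1 305.4]
side notch if aligned [425.7 275.4]
side notch if aligned [443.4 304.4]
side notch if aligned [414.8 306.4]
pintop w5n crop [280. 109.] side crop [429.1 337.8]
pinbase w5n crop [289.  63.] side crop [428.7 351.1]
slot+ w5n crop [ 286. -133.] side crop [381.  353.9]
side notch if aligned [431.6 304.3]
side notch if aligned [428.2 274.3]
side notch if aligned [445.9 303.3]
side notch if aligned [417.3 305.3]
```

View pics/s5n.png

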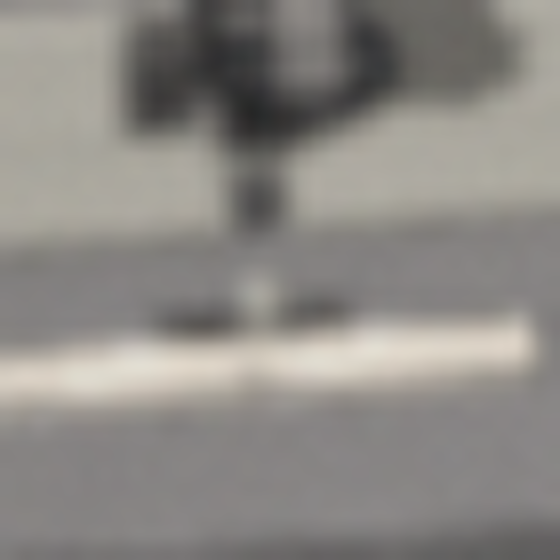

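```bash
python3 -m inch '[0,0.07,0.7,0.15,0,0.2,0, 0,0.07,1.4,0.15,0,0.2,0, 0,0.07,1.9,0.15,0,0.2,0, 0,0.07,1.9,0.15,0,0.2,0, 0,0.07,1.9,0.15,0,0.2,0]'
python3 - <<'E'
from h import *
e=snap("side","s6"); s=ctrl.read_state(); print(s["eef_pos"],s["tool_rot"],s["clock"],s["force"],s["torque"],s["qd"].round(3))
up(e,315,270,35,35,16,"s6n"); d=snap("wrist","w6"); up(d,215,60,210,240,2.5,"w6c")
E
```

```text
clock: 7.15
eef_pos: [550.1, 139.1, 44.0]
tool_rot: [-1.571, -0.0, -2.973]
force: [-0.4, -0.8, -2.2]
width: 8.6
[550.30992176 139.10890666  44.25287853] [-1.57075136e+00  4.20655500e-05 -2.97301350e+00] 7.2 [ 0.37239758  0.50797022 -1.97726657] [ 0.0577269  -0.02937517 -0.02281447] [-0.    -0.003  0.001 -0.003  0.     0.    -0.001]
```

View pics/s6n.png

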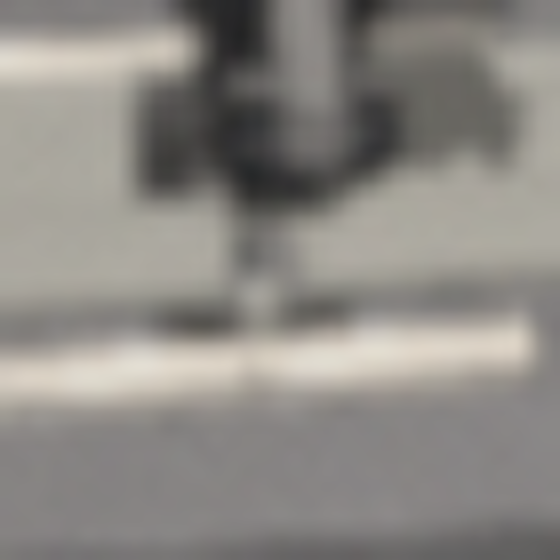

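View pics/w6c.png

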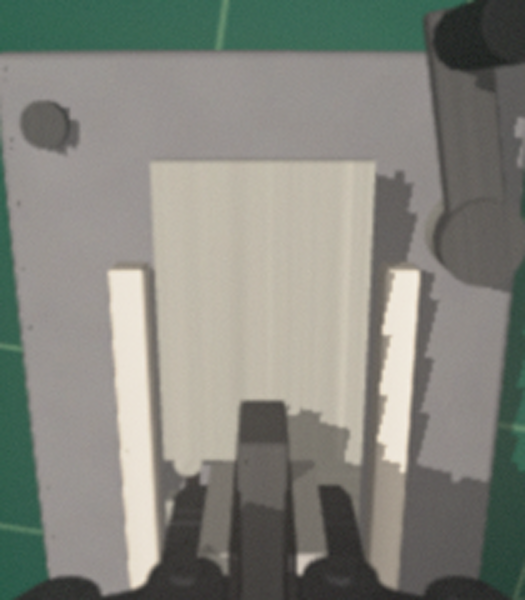

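```bash
python3 - <<'E'
from h import *
d=load("w6"); up(d,265,225,50,45,12,"w6n")
jig=[554.1,138.47,.167]
for P in ([-1.9,18.2,29.5],):
    uv=proj(d,pose2(*jig,[P]))[0]; print(((uv-[265,225]+.5)*12-.5).round())
E
```

```text
[304. 232.]
```

View pics/w6n.png

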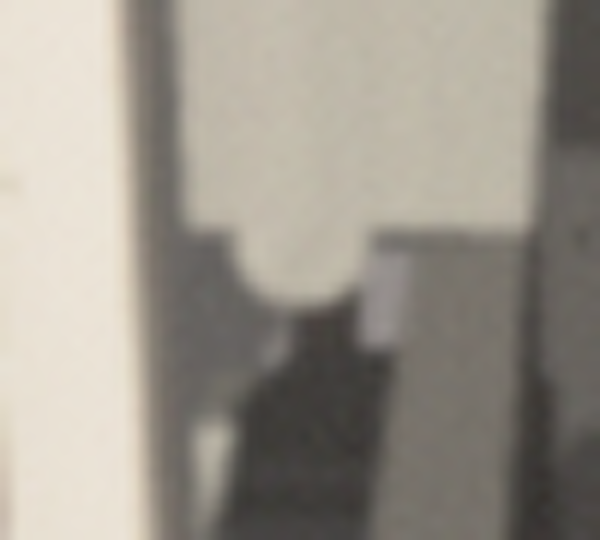

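```bash
python3 - <<'E'
from h import *
d=load("w6"); s=ctrl.read_state(); print(s["eef_pos"])
A=lambda c:full(c,(265,225),12)
ang=np.linspace(0,2*np.pi,60)
ux=np.array([np.cos(.167),np.sin(.167)]);uy=np.array([-ux[1],ux[0]])
for zp in (29,30):
  w=back(d,A((303,307)),zp)[0][:2]
  l=back(d,A((236,260)),zp)[0][:2]; r=back(d,A((370,260)),zp)[0][:2]; print("diam",abs((l-r)@uy))
  pin=w+3.5*ux  # lowest = -x side
  for zb in (37,38,39,40):
    e=back(d,A((300,232)),zb)[0][:2]; e2=back(d,A((183,228)),zb)[0][:2]
    print(zp,zb,"notch centre - pin x",((e-5.25*ux)-pin)@ux,"; y: pin - blade edge(+22)",(pin-e2)@uy, "-> blade y in jig", 18.2-((pin-e2)@uy)-22)
E
```

```text
[550.41170368 139.13110819  44.39563496]
diam 6.670334249523059
29 37 notch centre - pin x -0.45408136943364635 ; y: pin - blade edge(+22) -4.638694681523362 -> blade y in jig 0.8386946815233607
29 38 notch centre - pin x 0.06050553664421926 ; y: pin - blade edge(+22) -4.491530586548991 -> blade y in jig 0.6915305865489891
29 39 notch centre - pin x 0.5750924427220849 ; y: pin - blade edge(+22) -4.3443664915746005 -> blade y in jig 0.5443664915745998
29 40 notch centre - pin x 1.0896793487999505 ; y: pin - blade edge(+22) -4.197202396600211 -> blade y in jig 0.3972023966002105
diam 6.628225960043024
30 37 notch centre - pin x -0.9950507537180903 ; y: pin - blade edge(+22) -4.749143656116113 -> blade y in jig 0.9491436561161137
30 38 notch centre - pin x -0.4804638476402246 ; y: pin - blade edge(+22) -4.601979561141741 -> blade y in jig 0.8019795611417422
30 39 notch centre - pin x 0.03412305843764104 ; y: pin - blade edge(+22) -4.454815466167351 -> blade y in jig 0.6548154661673493
30 40 notch centre - pin x 0.5487099645155067 ; y: pin - blade edge(+22) -4.307651371192962 -> blade y in jig 0.50765137119296
```

The notch lines up with the pin to within about 0.5 mm (pin top at (290,247) in the wrist view, sitting in the notch). I descend gently and watch the force.

```bash
python3 -m inch '[0,0,0.2,0,0,0,0, 0,0,0.35,0,0,0,0, 0,0,0.5,0,0,0,0, 0,0,0.5,0,0,0,0]'; python3 -m inch '[0,0,0.1,0,0,0,0, 0,0,0.2,0,0,0,0, 0,0,0.3,0,0,0,0, 0,0,0.3,0,0,0,0]'
```

```text
clock: 7.65
eef_pos: [550.1, 139.0, 39.1]
tool_rot: [-1.571, -0.0, -2.973]
force: [-1.4, -1.1, -2.7]
width: 8.4
clock: 8.05
eef_pos: [550.1, 139.0, 36.2]
tool_rot: [-1.571, -0.0, -2.973]
force: [0.1, -0.3, -3.2]
width: 8.4
```

```bash
python3 -m inch '[0,0,0.1,0,0,0,0, 0,0,0.2,0,0,0,0, 0,0,0.25,0,0,0,0, 0,0,0.25,0,0,0,0]'; python3 -m inch '[0,0,0.05,0,0,0,0, 0,0,0.1,0,0,0,0, 0,0,0.1,0,0,0,0]'
```

```text
clock: 8.45
eef_pos: [550.2, 139.0, 33.7]
tool_rot: [-1.571, -0.0, -2.973]
force: [-0.5, 0.5, -1.2]
width: 8.0
clock: 8.75
eef_pos: [550.2, 139.1, 32.8]
tool_rot: [-1.571, -0.0, -2.973]
force: [0.7, -0.6, -2.4]
width: 8.4
```

```bash
python3 -m inch '[0,0,0.04,0,0,0,0, 0,0,0.08,0,0,0,0, 0,0,0.08,0,0,0,0]'; python3 -m inch '[0,0,0.04,0,0,0,0, 0,0,0.08,0,0,0,0, 0,0,0.08,0,0,0,0]'
python3 - <<'E'
from h import *
e=snap("side","s7"); up(e,270,240,110,80,7,"s7c"); d=snap("wrist","w7"); up(d,215,60,210,240,2.5,"w7c")
E
```

```text
clock: 9.05
eef_pos: [550.2, 139.0, 32.0]
tool_rot: [-1.571, -0.0, -2.973]
force: [0.4, 0.4, -2.7]
width: 8.7
clock: 9.35
eef_pos: [550.3, 139.1, 31.6]
tool_rot: [-1.571, 0.0, -2.973]
force: [-1.2, -0.4, 3.7]
width: 8.5
```

View pics/s7c.png

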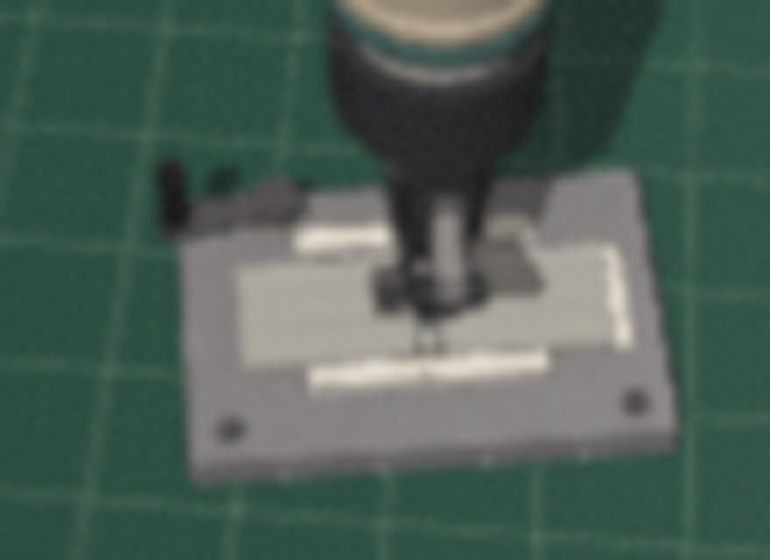

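View pics/w7c.png

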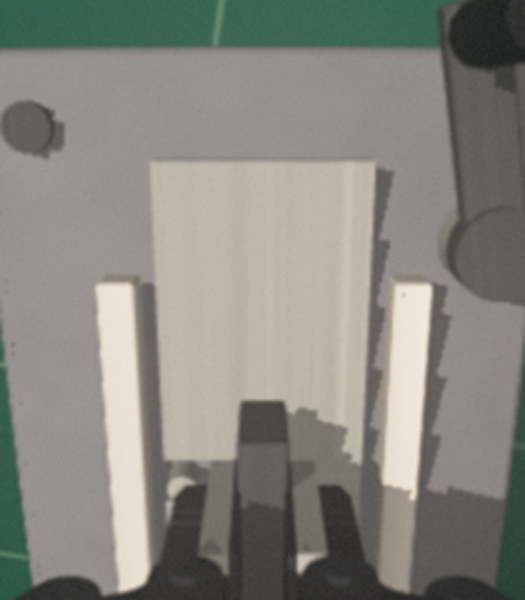

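```bash
python3 -m inch '[0.3,0,0,0,0,0,0, 0.3,0,0,0,0,0,0, 0.3,0,0,0,0,0,0, 0.3,0,0,0,0,0,0, 0.3,0,0,0,0,0,0]'; python3 -m inch '[0.3,0,-1,0,0,0,0, 0.3,0,-3,0,0,0,0, 0.3,0,-6,0,0,0,0, 0.3,0,-10,0,0,0,0, 0.3,0,-13,0,0,0,0, 0.3,0,-13,0,0,0,0, 0.3,0,-13,0,0,0,0]'
python3 - <<'E'
from h import *
e=snap("side","s8"); up(e,270,240,110,80,7,"s8c"); d=snap("wrist","w8")
s=ctrl.read_state(); print(s["clock"],s["eef_pos"],s["tool_rot"],s["force"],s["qpos"].round(2))
E
```

```text
clock: 9.95
eef_pos: [550.3, 139.0, 31.1]
tool_rot: [-1.571, 0.0, -2.973]
force: [0.5, 0.3, 0.5]
width: 25.8
clock: 10.65
eef_pos: [550.5, 139.2, 162.4]
tool_rot: [-1.571, 0.002, -2.973]
force: [-0.4, -0.4, 0.2]
width: 25.7
10.75 [549.3781853  138.88280033 160.56131347] [-1.57065705e+00 -1.72898902e-03 -2.97302235e+00] [ 0.2511896   0.2350932  -0.92750122] [-0.37  0.6   0.11  1.83 -0.09  0.72 -1.61]
```

View pics/s8c.png

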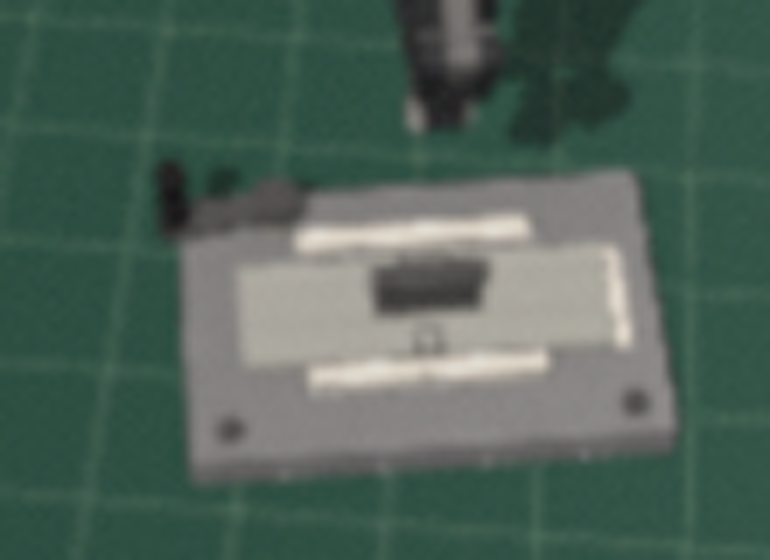

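View pics/w8.png

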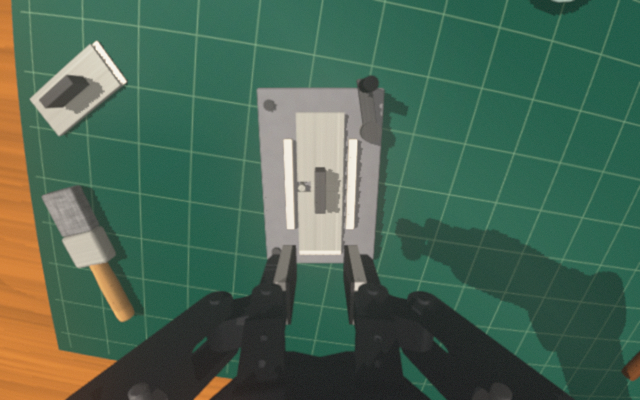

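Seated: the blade lies in the channel with the pin visible inside the notch (wrist (304,187); side crop (428,340)). Next I measure the knob at about (369,83) and compute the keeper path.

```bash
python3 - <<'E'
from h import *
d=load("w8"); up(d,345,65,50,80,7,"w8k"); up(d,270,95,100,170,3.5,"w8b")
E
```

```text
(no output)
```

View pics/w8k.png

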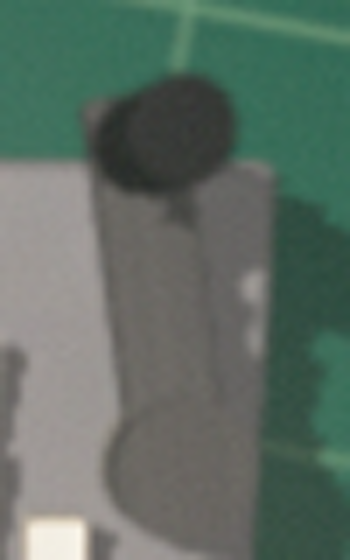

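View pics/w8b.png

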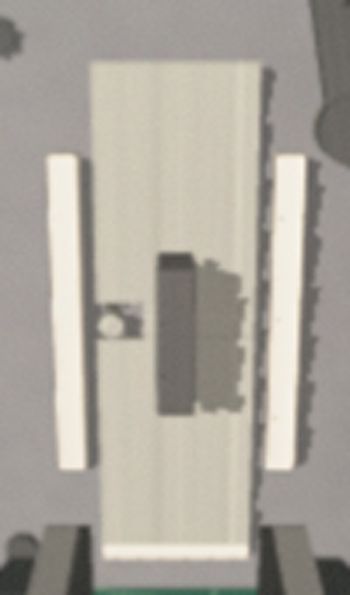

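```bash
python3 - <<'E'
from h import *
d=load("w8"); s=ctrl.read_state()
A=lambda c:full(c,(345,65),7)
k=back(d,A((181,131)),69)[0]; p=back(d,A((175,472)),35)[0]; print("knob",k,"pivot seen",p)
pv=np.array([612.5,102.7]); v=k[:2]-pv; print("r",np.hypot(*v),"theta",np.arctan2(v[1],v[0])-.167)
v=k[:2]-p[:2]; print("r",np.hypot(*v),"theta",np.arctan2(v[1],v[0])-.167)
yaw=s["tool_rot"][2]; R=Ro.from_euler("xyz",s["tool_rot"]).as_matrix(); t=np.array(s["eef_pos"]); print(t,yaw)
print("to knob cm",R.T@(np.array([k[0],k[1],90])-t)/10)
E
```

```text
knob [649.82472478 116.77977827  69.        ] pivot seen [612.11177663 103.47246203  35.        ]
r 39.89204477261072 theta 0.19371896437928218
r 39.99188822090744 theta 0.17221866785947001
[549.3781853  138.88280033 160.56131347] -2.973022352586443
to knob cm [-9.5436339   7.04017917  3.86321467]
```

```bash
python3 -m inch '[0.4,-3,0,1.2,0,-4,0, 0.4,-6.5,2,2.6,0,-8,0, 0.4,-9.5,4,3.86,0,-11,0, 0.4,-9.5,6.5,3.86,0,-11,0, 0.4,-9.5,6.5,3.86,0,-11,0, 0.4,-9.5,6.5,3.86,0,-11,0]'
python3 - <<'E'
from h import *
d=snap("wrist","w9"); 
s=ctrl.read_state(); print(s["clock"],s["eef_pos"],s["tool_rot"],s["force"],s["width"],s["qpos"].round(2))
R=Ro.from_euler("xyz",s["tool_rot"]).as_matrix(); print((R.T@(np.array([649.8,116.8,47])-s["eef_pos"])/10).round(2))
E
```

```text
clock: 11.35
eef_pos: [648.8, 117.1, 94.8]
tool_rot: [-1.572, -0.004, -2.781]
force: [1.0, -0.5, 0.0]
width: 34.4
11.4 [649.64503067 117.4377981   96.17701916] [-1.57136064e+00 -1.10676110e-03 -2.78049744e+00] [ 0.19789572  0.94249504 -0.1502443 ] 34.09896482567368 [-0.25  0.8   0.04  1.6  -0.04  0.75 -1.39]
[0.   4.92 0.07]
```

View pics/w9.png

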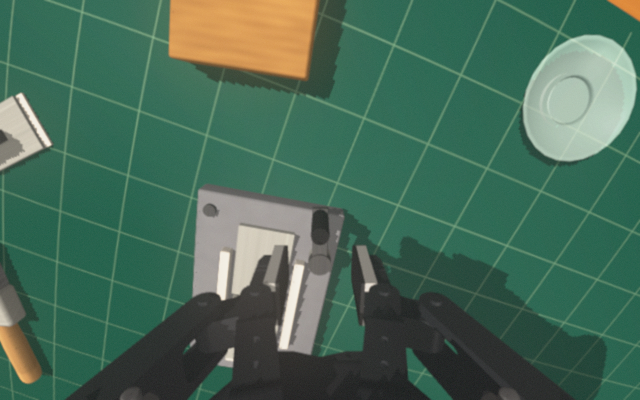

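```bash
python3 -m inch '[0.4,0,1.5,0.05,0,0,0, 0.4,0,3,0.05,0,0,0, 0.4,0,4,0.05,0,0,0, 0.4,0,4.8,0.05,0,0,0, 0.4,0,4.8,0.05,0,0,0, 0.2,0,4.8,0.05,0,0,0, 0.2,0,4.8,0.05,0,0,0, 0.2,0,4.8,0.05,0,0,0, 0.2,0,4.8,0.05,0,0,0]'
python3 - <<'E'
from h import *
d=snap("wrist","w10"); 
s=ctrl.read_state(); print(s["clock"],s["eef_pos"],s["tool_rot"],s["force"],s["width"],s["qpos"].round(2))
yaw=s["tool_rot"][2]; R=Ro.from_euler("xyz",s["tool_rot"]).as_matrix()
pv=np.array([612.5,102.7])
for th in np.r_[np.arange(.3,1.7,.1),1.65,1.7]:
    a=th+.167; P=np.array([*(pv+40*np.array([np.cos(a),np.sin(a)])),47]); q=R.T@(P-s["eef_pos"])/10
    print(round(th,2),q.round(2),"turn",round(-np.degrees(a-np.pi-yaw),1))
E
```

```text
clock: 12.3
eef_pos: [650.9, 116.5, 48.7]
tool_rot: [-1.571, 0.001, -2.781]
force: [0.2, -0.1, -0.5]
width: 17.2
12.35 [650.80092113 116.48027133  48.6087491 ] [-1.57066780e+00  6.82298571e-04 -2.78113893e+00] [-0.12168116  0.32430151 -0.2548416 ] 17.320963346586634 [-0.24  0.86  0.04  1.62 -0.05  0.66 -1.39]
0.3 [ 0.09  0.16 -0.49] turn -6.1
0.4 [ 0.16  0.16 -0.88] turn -11.8
0.5 [ 0.26  0.16 -1.27] turn -17.6
0.6 [ 0.4   0.16 -1.64] turn -23.3
0.7 [ 0.57  0.16 -2.  ] turn -29.0
0.8 [ 0.78  0.16 -2.34] turn -34.8
0.9 [ 1.03  0.16 -2.66] turn -40.5
1.0 [ 1.3   0.16 -2.95] turn -46.2
1.1 [ 1.6   0.16 -3.21] turn -51.9
1.2 [ 1.93  0.16 -3.44] turn -57.7
1.3 [ 2.28  0.16 -3.64] turn -63.4
1.4 [ 2.65  0.16 -3.8 ] turn -69.1
1.5 [ 3.03  0.16 -3.92] turn -74.9
1.6 [ 3.42  0.16 -4.01] turn -80.6
1.65 [ 3.61  0.16 -4.04] turn -83.5
1.7 [ 3.81  0.16 -4.05] turn -86.3
```

View pics/w10.png

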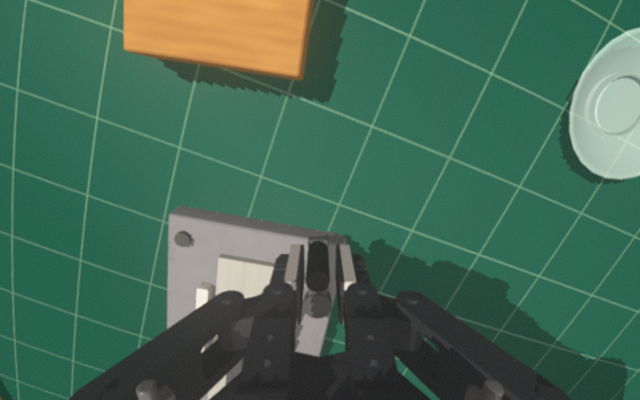

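```bash
python3 -m inch '[0.2,0.09,0,-0.49,0,-6.1,0, 0.2,0.16,0,-0.88,0,-11.8,0, 0.2,0.26,0,-1.27,0,-17.6,0, 0.2,0.4,0,-1.64,0,-23.3,0, 0.2,0.57,0,-2,0,-29,0, 0.2,0.78,0,-2.34,0,-34.8,0, 0.2,1.03,0,-2.66,0,-40.5,0, 0.2,1.3,0,-2.95,0,-46.2,0, 0.2,1.3,0,-2.95,0,-46.2,0]'
python3 - <<'E'
from h import *
d=snap("wrist","w11"); 
s=ctrl.read_state(); print(s["clock"],s["eef_pos"],s["tool_rot"],s["force"],s["width"],s["qpos"].round(2))
e=snap("side","s11"); up(e,270,240,110,80,7,"s11c")
yaw=s["tool_rot"][2]; R=Ro.from_euler("xyz",s["tool_rot"]).as_matrix()
pv=np.array([612.5,102.7])
for th in np.r_[np.arange(1.1,1.7,.1),1.65,1.7]:
    a=th+.167; P=np.array([*(pv+40*np.array([np.cos(a),np.sin(a)])),48.6]); q=R.T@(P-s["eef_pos"])/10
    print(round(th,2),q.round(2),"turn",round(-np.degrees(a-np.pi-yaw),1))
E
```

```text
clock: 13.25
eef_pos: [629.3, 139.5, 48.6]
tool_rot: [-1.569, 0.002, -1.975]
force: [3.2, -0.6, -1.7]
width: 17.1
13.3 [629.30085146 139.51903646  48.66565377] [-1.56874084e+00  1.78405008e-03 -1.97702187e+00] [ 3.3076247   0.88486673 -1.6712336 ] 17.119932114559546 [-0.16  0.85 -0.17  1.66  0.21  0.64 -0.85]
1.1 [ 0.07  0.01 -0.5 ] turn -5.9
1.2 [ 0.13  0.   -0.89] turn -11.6
1.3 [ 0.23  0.   -1.28] turn -17.3
1.4 [ 0.37  0.   -1.66] turn -23.1
1.5 [ 0.54  0.   -2.01] turn -28.8
1.6 [ 0.75  0.   -2.36] turn -34.5
1.65 [ 0.87 -0.   -2.52] turn -37.4
1.7 [ 0.99 -0.   -2.67] turn -40.2
```

View pics/s11c.png

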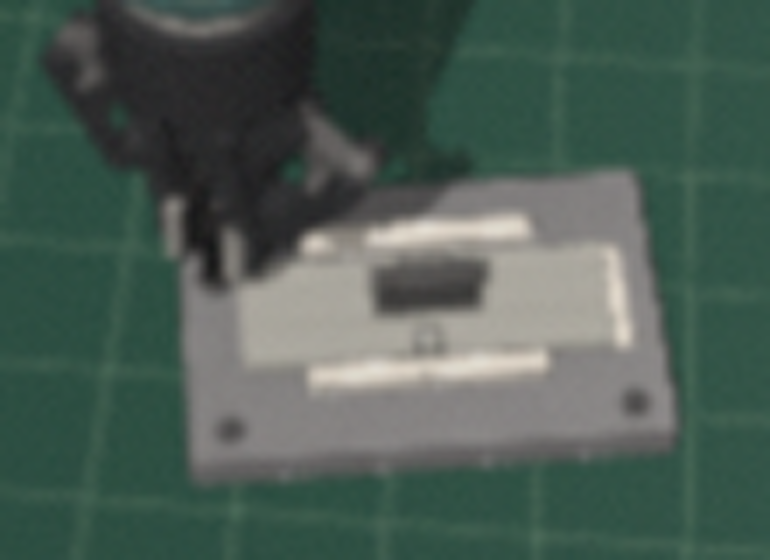

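View pics/w11.png

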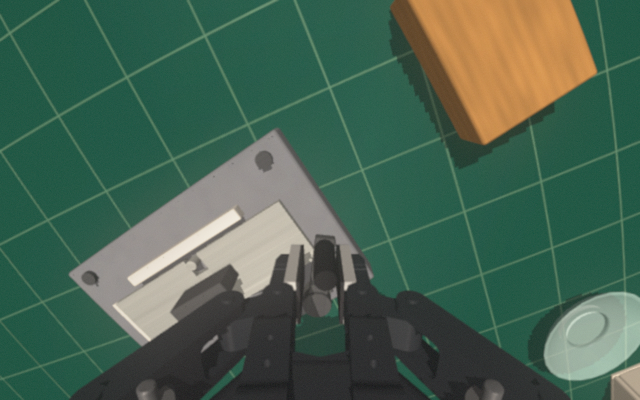

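```bash
python3 -m inch '[0.2,0.07,0,-0.5,0,-5.9,0, 0.2,0.13,0,-0.89,0,-11.6,0, 0.2,0.23,0,-1.28,0,-17.3,0, 0.2,0.37,0,-1.66,0,-23,0, 0.2,0.54,0,-2.01,0,-28.8,0, 0.2,0.66,0,-2.2,0,-31.5,0, 0.2,0.75,0,-2.36,0,-34.5,0, 0.2,0.75,0,-2.36,0,-34.5,0]'
python3 - <<'E'
from h import *
d=snap("wrist","w12"); 
s=ctrl.read_state(); print(s["clock"],s["eef_pos"],s["tool_rot"],s["force"],s["width"],s["qpos"].round(2))
pv=np.array([612.5,102.7]); v=s["eef_pos"][:2]-pv; print("TCP theta",np.arctan2(v[1],v[0])-.167,np.hypot(*v))
up(d,250,180,140,150,5,"w12c")
E
```

```text
clock: 14.15
eef_pos: [604.0, 142.8, 48.7]
tool_rot: [-1.569, 0.001, -1.374]
force: [1.6, 2.4, -0.1]
width: 17.1
14.2 [603.96901868 142.8580436   48.65341383] [-1.56918325e+00  1.11462385e-03 -1.37451741e+00] [2.29368693 2.08705903 0.57610781] 17.141492526275172 [-0.08  0.84 -0.32  1.73  0.41  0.63 -0.44]
TCP theta 1.6131197017614889 41.05418502611335
```

View pics/w12.png

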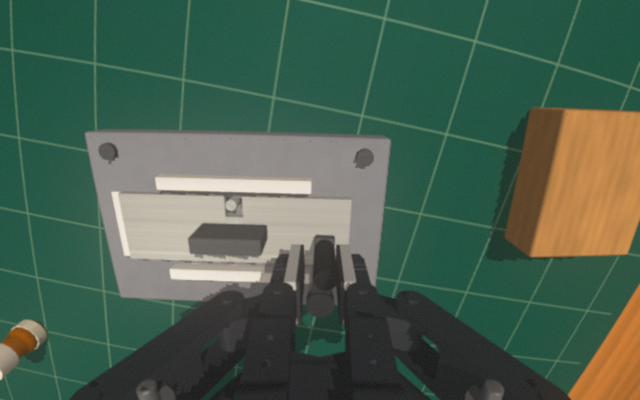

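```bash
python3 -m inch '[0.2,0,0,-0.1,0,-1,0, 0.2,0.01,0,-0.2,0,-3,0, 0.2,0.01,0,-0.2,0,-3,0, 0.2,0.01,0,-0.2,0,-3,0]'; python3 -m inch '[0.2,0,0,-0.08,0,0,0, 0.2,0,0,-0.08,0,0,0]'
```

```text
clock: 14.6
eef_pos: [601.6, 141.8, 48.5]
tool_rot: [-1.57, 0.0, -1.32]
force: [3.0, 2.6, 1.9]
width: 17.5
clock: 14.8
eef_pos: [600.9, 141.4, 48.4]
tool_rot: [-1.57, 0.0, -1.32]
force: [3.0, 4.0, 1.7]
width: 17.0
```

```bash
python3 -m inch '[0.27,0,0,0.1,0,0,0, 0.27,0,0,0.2,0,0,0, 0.27,0,0,0.2,0,0,0, 0.27,0,-1,0.2,0,0,0, 0.27,0,-3,0.2,0,0,0, 0.27,0,-6,0.2,0,0,0, 0.27,0,-10,0.2,0,0,0, 0.27,3,-12,0.2,0,0,0, 0.27,6,-12,0.2,0,0,0, 0.27,6,-12,0.2,0,0,0, 0.27,6,-12,0.2,0,0,0]'
python3 - <<'E'
from h import *
d=snap("wrist","w13"); 
s=ctrl.read_state(); print(s["clock"],s["eef_pos"],s["tool_rot"],s["force"])
e=snap("side","s13"); up(e,270,240,110,80,7,"s13c")
E
```

```text
clock: 15.9
eef_pos: [617.2, 82.3, 168.7]
tool_rot: [-1.571, -0.0, -1.322]
force: [-0.2, -0.4, -0.0]
width: 22.9
15.95 [616.90535907  83.87102563 168.48702308] [-1.57120456e+00  6.51988668e-04 -1.32037482e+00] [-0.09009029  0.43998229 -0.00406562]
```

View pics/w13.png

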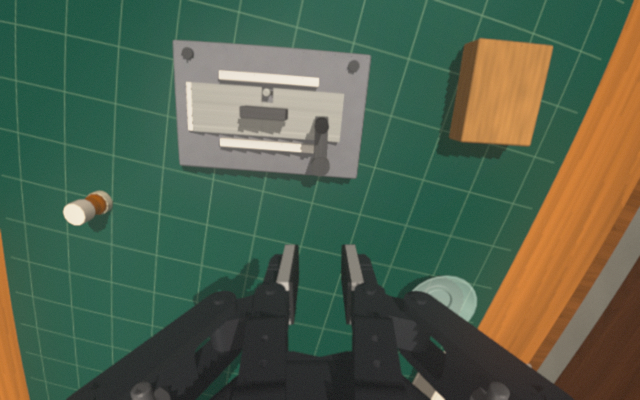

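View pics/s13c.png

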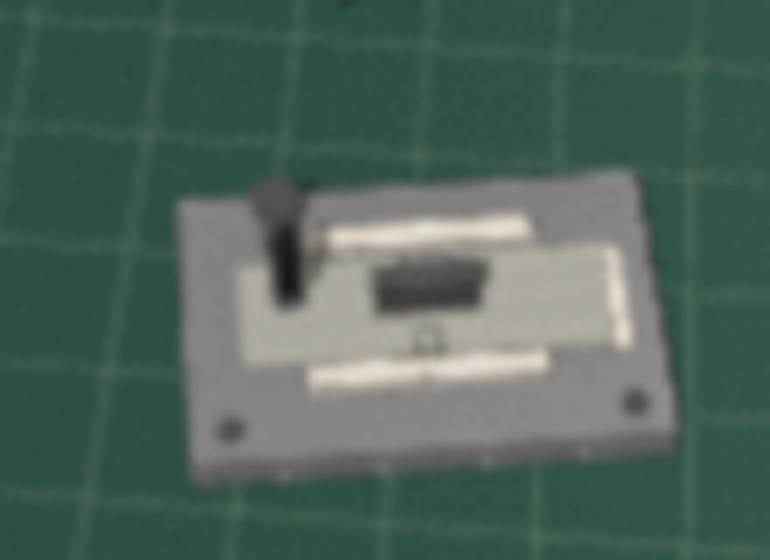

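```bash
python3 - <<'E'
from h import *
d=load("w13"); up(d,165,30,220,160,3.6,"w13c")
E
```

```text
(no output)
```

View pics/w13c.png

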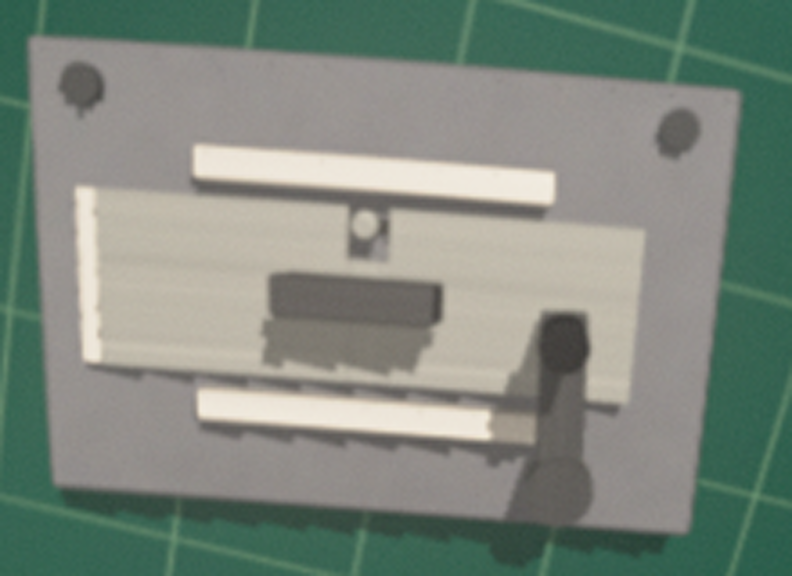

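```bash
python3 - <<'E'
from h import *
d=load("w13"); A=lambda c:full(c,(165,30),3.6)
j=[([90,58,21],(740,91)),([-90,58,21],(30,37)),([-90,-58,21],(56,484)),([90,-58,21],(690,533)),([45,26,30],(553,205)),([-45,26,30],(195,178)),([-45,-26,30],(199,388))]
x,r=fit(d,[(P,A(c)) for P,c in j],[553.7,138.4,.167]); print(x.round(3),r)
c,sn=np.cos(x[2]),np.sin(x[2]); tj=lambda w:np.array([(w[0]-x[0])*c+(w[1]-x[1])*sn,-(w[0]-x[0])*sn+(w[1]-x[1])*c])
k=tj(back(d,A((565,345)),69)[0]); p=tj(back(d,A((553,490)),35)[0]); print("knob",k,"hub",p)
for q in (np.array([52,-45]),p): v=k-q; print(np.hypot(*v),np.arctan2(v[1],v[0]))
a1=tj(back(d,A((541,313)),35)[0]);a2=tj(back(d,A((588,313)),35)[0]);print("arm tip",a1,a2)
b=[([70,22,26],(643,230)),([70,-22,26],(629,404)),([-76,22,23],(76,186)),([-76,-22,23],(84,362))]
y,r=fit(d,[(P,A(q)) for P,q in b],[553,138,.167]); print("blade in jig",tj(y),"yaw",y[2]-x[2],r)
print("pin in jig",tj(back(d,A((366,223)),30)[0]))
E
```

```text
[5.54253e+02 1.38911e+02 1.70000e-01] [[1.4, -0.7], [-1.1, -0.7], [-1.0, 1.2], [0.5, 0.8], [0.7, 0.1], [-0.2, 0.1], [-0.2, 0.1]]
knob [49.56646167 -4.51072791] hub [ 49.87937294 -44.91593817]
40.56233799292043 1.630827397406852
40.406421887826035 1.578540501528838
arm tip [4.33929728e+01 3.66870531e-02] [55.15847969  0.96185101]
blade in jig [-2.02628119  0.10495824] yaw -0.0008963665047276026 [[0.4, 0.0], [-0.4, -0.1], [-0.1, 0.4], [0.0, -0.3]]
pin in jig [-1.92487349 18.32474417]
```

```bash
python3 - <<'E'
from h import *
a=cv2.imread("pics/top0.png"); t=snap("top","t13"); b=cv2.imread("pics/t13.png")
up(t,140,85,320,240,2.4,"t13c")
E
```

```text
(no output)
```

View pics/t13c.png

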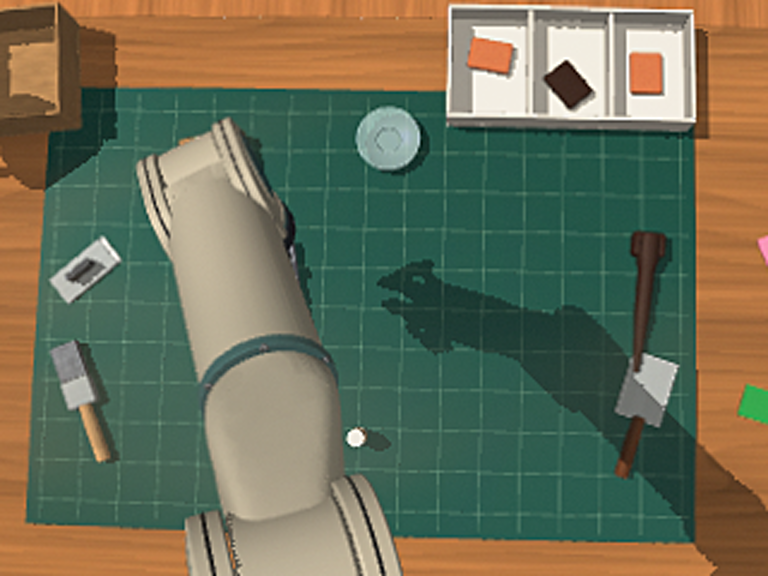

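The bystanders in view are where they started: dish at (388,138) in the crop, vial at (356,437), spike and spatula at (645,340), plain blade at (85,270), brush at (80,400). The arm hides the sample box here, but the wrist view showed it standing untouched. I hand in the job.

```bash
python3 -c "
from cell import finish_job; print(finish_job())"
```

```text
the job is handed in; nothing more can be done
None
```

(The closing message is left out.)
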